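# Pin two core plates in the assembly jig and lock them

## Robot

A 6-joint arm with a two-finger parallel gripper is mounted at the origin on the work surface. World frame = base frame: x ahead of the robot, y to its left, z up, the work surface at z = 0. Lengths are in m, angles in rad, forces in N, time in s.
With the tool pointing down it reaches from about 0.425 to 0.95 m from the base axis. Payload 3.5 kg.
Tool frame: the origin (TCP) lies on the centre line of the jaws, within the pads' length; the fingertips stand manip.tip_extent ahead of it and the grasp point (between the pads) lies 11 mm behind it (manip.tip_extent is the distance from the TCP to the fingertips, in m); z points along the fingers, y is the direction in which the jaws open and shut (so a half turn about z gives the same grasp; the last joint's range is limited). The gripper opens to 85 mm and grips with 20 to 120 N. Pads are 22 mm wide; open, the fingers measure 114 mm over their backs; the gripper's body (76 mm by 85 mm) begins 54 mm behind the grasp point. The pads swing forward as they close: fully open they stand 13 mm farther back than shut.
Start: joints at [-1.376, 0.286, 1.577, -0, 1.279, -0.15], TCP at [0.228, -0.635, 0.239] pointing down, gripper open.
Joint ranges: [-2.77, 2.77], [-0.9, 2.22], [0.21, 2.48], [-1.53, 4.67], [0.24, 2.81], [-2.84, 2.84]. Speed limits (rad/s): [2.79, 2.79, 3.14, 3.14, 3.14, 3.14].

## Interface

Orientations are given as [roll, pitch, yaw] about the fixed x, y, z axes, in that order (R = Rz(yaw) Ry(pitch) Rx(roll)).
In Python, from plant import manip gives the robot as it stands.
- The arm moves only by the tool arm_command, never from a script. Its argument "series" is a list of rows, each an object with "offset": the shift along the tool's x, y, z in cm, a list of three; "yaw": the turn about the tool's z in degrees; "gripper": the opening, from 0 (shut) to 1 (fully open). In form: [{"offset": [x, y, z], "yaw": yaw, "gripper": gripper}, ...]. A call has 1 to 5 rows; each row is the pose to reach, as a shift and turn from the pose measured when the call began, along the tool's axes at that moment; what a row does not reach only later rows make up. A row lasts 1/12 s, in which the tool goes at most 41.7 mm and 7.16 degrees, less where a joint would pass 70% of its speed; a pose out of reach is approached as far as the arm can. A call with a gripper value outside its range is refused whole. The fingers move at their own pace and stop on an object; "force" is the grip in N (left out, the last holds). Time passes only in rows, so rows that repeat a pose let the fingers close. It gives the time, the measured TCP pose, the force and the opening at its end, in the units of the state.
- manip.sense(): the state, without advancing time (a new reading comes with each control period).
- manip.capture(name): name is "side" or "top"; returns a dict with "pixels" (420x560x3 uint8, red, green, blue), "fx", "fy", "cx", "cy" (pixels), "pose" (4x4, takes a point from camera to world coordinates). Camera axes: x right, y down, z forward; pixel columns grow to the right and rows downward; lengths in m; the calibration is good to about 2 mm. A picture is of the moment at which its call begins. There is no depth.
- manip.finish_job(): hands the job in, once; it reports no verdict.
The state is a dict: "clock": time; "joints": joint angles; "qvel": joint speeds; "tau": joint torques, N m; "position": TCP position; "orientation": TCP orientation; "ft_force": force on the tool from outside, world axes, zero at the start; "wrist_torque": the same for the moment, N m; "opening": opening from 0.0 (shut) to 1.0 (fully open).
Only numpy, scipy, OpenCV 4.12 (cv2) and the standard library are available. Lean on these libraries where they do the work, as an engineer would, in place of code of your own. Each camera call takes 0.05 s, during which the arm holds its last target.

## Task

Thread the two U-shaped steel core plates waiting on the jig's ledges over its two upright pins, so that both lie flat, one squarely on the other, on the jig's base; they can simply be pushed along the ledges until they drop over the pins. Then swing the locking bar over the pins, fully home against its stop. Do not push the other things on the bench about.

Things in the scene. Friction and masses are not known exactly. Their poses are not given: they have to be found in the camera images.
- jig: Assembly jig fixed to the bench: black base plate 200 (x) x 320 (y) x 12 mm with two pins, two ledges and side rails. Origin: on the bench under the midpoint between the pins; z up; y is the way the plates slide to the pins. A plate slides on over the pin tips until its holes meet the pins; just then its closed end leaves the ledges and it falls around the pins onto the base.
- jig_pins (a point): Midway between the tips of the two upright steel pins: 9 mm thick, tapered tips, at jig x = +-51.5 mm, y = 0, rising from the base top (12 mm above the bench) to 35 mm. The plates fit them with 2 mm play each way. Beyond the pins there is no end stop. A pinned plate has its closed end at jig y = -34 mm.
- jig_ledges (a point): On the channel's centre line at ledge height at the ledges' pin end (jig y = -35 mm). Two ledges, tops 36 mm above the bench, y = -250 to -35, x = 27 to 66 mm on each side. Between them an open channel 54 mm wide, floor at 12 mm, in which a fingertip can run to push a plate from behind. Side rails, inner faces x = +-66.5 mm, tops at 48 mm, y = -250 to -15, guide the plates.
- plate_front: U-shaped flat steel plate, 8 mm thick, 130 mm over the legs (x), 76 long (y), 0.3-0.5 kg. Origin: underside, midway between its two 13 mm through holes at x = +-51.5 mm, one per leg. Closed end of the U at y = -34, leg ends at y = +42; legs 27 wide, gap from y = +6. Starts on the ledges nearer the pins, legs towards the pins, axes nearly as the jig's.
- plate_rear: U-shaped flat steel plate, 8 mm thick, 130 mm over the legs (x), 76 long (y), 0.3-0.5 kg. Origin: underside, midway between its two 13 mm through holes at x = +-51.5 mm, one per leg. Closed end of the U at y = -34, leg ends at y = +42; legs 27 wide, gap from y = +6. Identical; starts on the ledges behind plate_front. Pushed on, it pushes plate_front ahead.
- bar (a joint): Angle (rad) of the aluminium locking bar, which swivels level about a pivot at jig x = -90 mm, y = 0. 0: closed on its stop, lying along jig x right above both pins. Grows up to 1.7 as it swings out to jig +y (open). 24 mm wide, from 40 to 48 mm above the bench; stays where left; under 2 N at the knob moves it.
- bar_knob (a point): Centre of the top of the upright round black knob near the bar's free end, 155 mm from the pivot; knob 18 mm thick, standing from 48 to 88 mm above the bench.
- bar_stock: Bystander: a plain flat steel bar without holes, 130 x 30 x 8 mm, lying beside the jig. Origin: centre of its underside.
- screwdriver: Bystander: a screwdriver 190 mm long, lying beside the jig.
- spool: Bystander: a closed round spool, 56 mm across, 42 mm high. Origin: centre of its underside.
- meter: Bystander: a hand-held multimeter lying on its back, 150 x 78 x 36 mm (48 over its dial). Origin: centre of its underside.
- tray: Bystander: a low divided parts tray, 110 x 160 x 30 mm. Origin: centre of its underside.
- mug: Bystander: a mug, 80 mm across, 90 mm high. Origin: centre of its underside.
Things that resemble listed ones, but are neither listed nor needed, are in the scene too. Leave any brown look-alike of the plate_front alone.

How it is judged:
By the outcome, as a careful person would: the job done as asked, in the order asked, and still so for the second after the job is handed in, with the robot touching nothing.
It also fails if it takes over 56 s, if anything falls off the work surface, if the arm or the gripper's body presses on something with over 40 N, if the wrist force passes 120 N, or if a joint passes its speed limit or range.

## Working session

There is one attempt and no reset: what is moved stays moved. The work goes in short steps, Python scripts to look and compute and a tool call to move; the robot and the scene stay as the last step left them, time stands still between calls to the robot, and variables do not carry over. Pictures are saved under pics/ and viewed, and the job is handed in when it is done.

Besides the shell and the picture viewer there is one more tool, called after "Request:" as a command line: name --argument value ..., lists and objects as JSON in quotes. arm_command: Moves the arm, as the interface text tells. Its arguments: {"type":"object","properties":{"series":{"type":"array","items":{"type":"object","properties":{"offset":{"type":"array","items":{"type":"number"}},"yaw":{"type":"number"},"gripper":{"type":"number"}}}},"force":{"type":"number"}},"required":["series"]}

```bash
mkdir -p pics; ls; cat > h.py <<'E'
import numpy as np,cv2
from plant import manip
def cap(n,f):
    c=manip.capture(n); cv2.imwrite(f'pics/{f}.png',c['pixels'][:,:,::-1]); np.savez(f'pics/{f}.npz',**{k:np.array(v) for k,v in c.items()}); return c
def load(f): return dict(np.load(f'pics/{f}.npz'))
def ray(c,u,v,z):
    P=c['pose'];d=P[:3,:3]@np.array([(u-c['cx'])/c['fx'],(v-c['cy'])/c['fy'],1]);o=P[:3,3];return o+d*(z-o[2])/d[2]
def proj(c,p):
    P=c['pose'];q=P[:3,:3].T@(np.array(p)-P[:3,3]);return np.array([c['fx']*q[0]/q[2]+c['cx'],c['fy']*q[1]/q[2]+c['cy']])
E
python3 - <<'E'
from h import *
for n in('side','top'):
    c=cap(n,n+'0');print(n,c['fx'],np.round(c['pose'],3).tolist())
print(manip.sense(),manip.tip_extent)
E
```

```text
pics
side 382.55935366661504 [[-0.841, -0.331, 0.429, -0.015], [-0.541, 0.535, -0.649, 0.875], [-0.015, -0.777, -0.629, 0.899], [0.0, 0.0, 0.0, 1.0]]
top 511.7873241071356 [[0.022, -0.995, 0.094, 0.411], [-1.0, -0.021, 0.013, 0.013], [-0.011, -0.095, -0.995, 1.534], [0.0, 0.0, 0.0, 1.0]]
{'clock': 0.1, 'joints': array([-1.37599243e+00,  2.87120446e-01,  1.57802839e+00,  2.03093882e-06,
        1.27861102e+00, -1.50006572e-01]), 'qvel': array([-7.54367162e-04, -1.01794103e-03, -4.15209104e-03, -2.47326868e-04,
       -4.80398680e-05, -1.07859856e-04]), 'tau': array([ 9.69049574e-05, -4.07296336e+01, -2.93700600e+01, -1.47098349e-04,
        3.38996273e-03,  1.69715514e-05]), 'position': array([ 0.22807332, -0.63468699,  0.23805776]), 'orientation': array([-3.13945007e+00, -3.25799640e-04,  3.44809530e-01]), 'ft_force': array([0.46928921, 0.31816538, 0.69798003]), 'wrist_torque': array([-0.04538547,  0.01268505,  0.00251664]), 'opening': 0.9982328854117736} 0.008
```

View pics/side0.png

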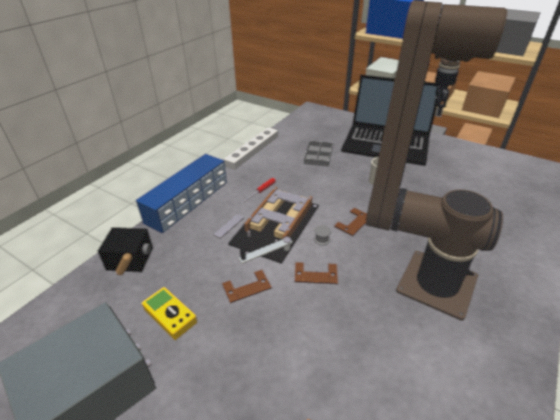

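View pics/top0.png

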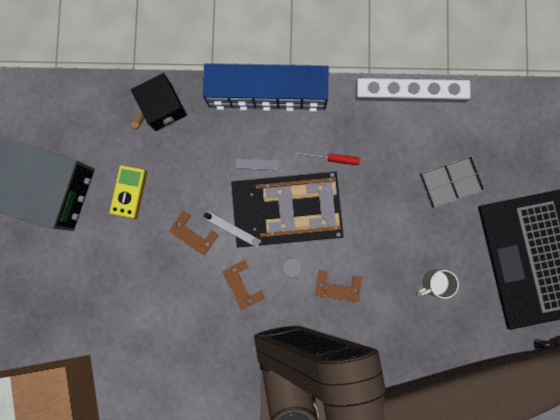

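```bash
python3 - <<'E'
from h import *
c=load('top0');p=c['pixels'][140:270,190:360,::-1]
cv2.imwrite('pics/crop0.png',cv2.resize(p,None,fx=4.5,fy=4.5,interpolation=cv2.INTER_CUBIC))
c=load('side0');p=c['pixels'][170:270,200:340,::-1]
cv2.imwrite('pics/crop1.png',cv2.resize(p,None,fx=5,fy=5,interpolation=cv2.INTER_CUBIC))
E
```

```text
(no output)
```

View pics/crop0.png

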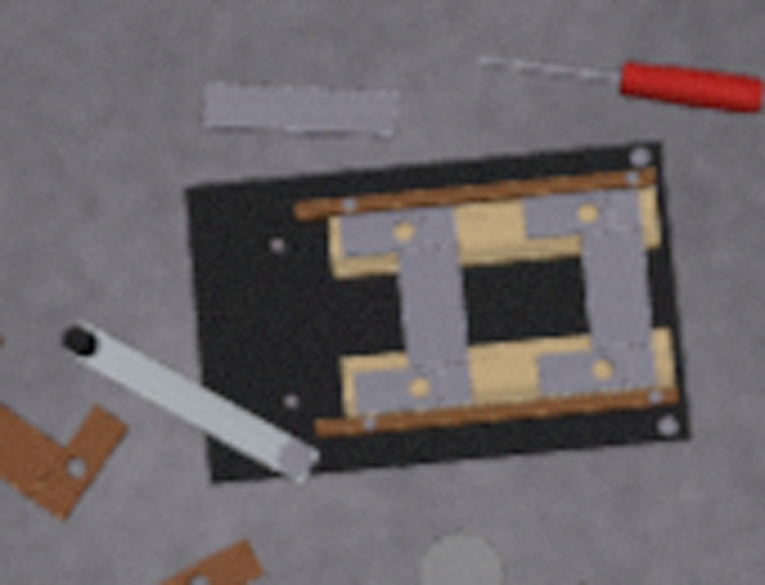

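View pics/crop1.png

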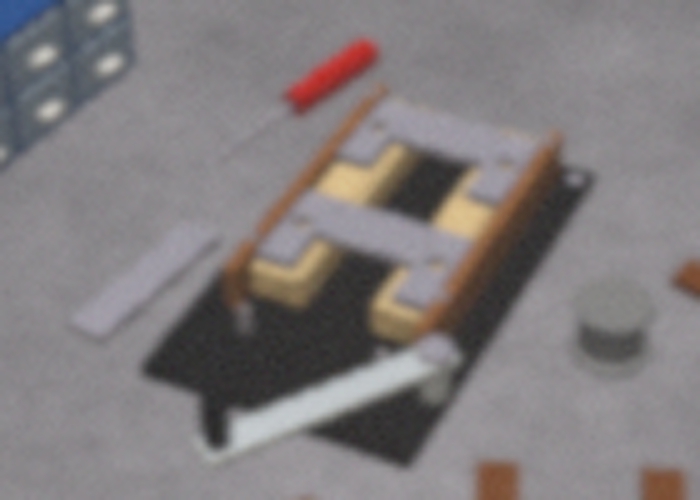

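```bash
python3 - <<'E'
from h import *
c=load('top0')
def r(n,x,y,z):
    p=ray(c,190+(x+.5)/4.5-.5,140+(y+.5)/4.5-.5,z);print(n,p.round(4));return p
for n,x,y in (('TL',187,188),('TR',660,143),('BR',690,438),('BL',212,482)): r(n,x,y,.012)
a=r('pin+',278,245,.035);b=r('pin-',291,401,.035)
m=(a+b)/2;yaw=np.arctan2((a-b)[1],(a-b)[0]);print('jig',m,yaw,np.linalg.norm(a-b))
f1=r('f+',404,232,.044);f2=r('f-',419,387,.044);g1=r('r+',587,214,.044);g2=r('r-',603,369,.044)
R=np.array([[np.cos(yaw),np.sin(yaw)],[-np.sin(yaw),np.cos(yaw)]])
for p in(f1,f2,g1,g2):print(R@(p-m)[:2])
k=r('knob',78,338,.088);pv=r('pivot',300,460,.048)
for p in (k,pv):print(R@(p-m)[:2])
s=load('side0')
for p in (a,b,f1,f2,k): print(proj(s,p), ((proj(s,p)-[200,170])*5).round())
E
```

```text
TL [0.6291 0.1999 0.012 ]
TR [ 0.6658 -0.1152  0.012 ]
BR [ 0.4696 -0.1375  0.012 ]
BL [0.4338 0.1771 0.012 ]
pin+ [0.5893 0.1361 0.035 ]
pin- [0.4871 0.1247 0.035 ]
jig [0.53821664 0.13040334 0.035     ] 0.1110974284481915 0.10276832280552547
f+ [0.5985 0.0534 0.044 ]
f- [0.4975 0.0413 0.044 ]
r+ [ 0.6127 -0.0656  0.044 ]
r- [ 0.5118 -0.0775  0.044 ]
[ 0.05132778 -0.08318514]
[-0.05029232 -0.08399751]
[ 0.05233022 -0.20302799]
[-0.04933852 -0.20371191]
knob [0.5213 0.2563 0.088 ]
pivot [0.4486 0.1169 0.048 ]
[-0.00283084  0.12700479]
[-0.0905665  -0.00351191]
[248.70906866 230.35907725] [244. 302.]
[276.15732483 239.54727489] [381. 348.]
[260.41169667 213.90174536] [302. 220.]
[286.88594987 222.02196639] [434. 260.]
[242.28669282 248.46345999] [211. 392.]
```

```bash
cat >> h.py <<'E'
J0=np.array([.5382,.1304]);JY=.1135
def jw(x,y):
    c,s=np.cos(JY),np.sin(JY);return np.array([J0[0]+c*x-s*y,J0[1]+s*x+c*y])
def wj(p):
    c,s=np.cos(JY),np.sin(JY);d=np.array(p[:2])-J0;return np.array([c*d[0]+s*d[1],-s*d[0]+c*d[1]])
def off(*ts,yaw=None):
    "world targets -> tool offsets cm"
    from scipy.spatial.transform import Rotation as Ro
    s=manip.sense();R=Ro.from_euler('xyz',s['orientation']).as_matrix()
    for t in ts: print((100*R.T@(np.array(t)-s['position'])).round(2))
    if yaw is not None: print('yaw deg',np.degrees(-(yaw-s['orientation'][2])).round(1))
def st():
    s=manip.sense();print('t',round(s['clock'],2),'pos',s['position'].round(4),'jig',wj(s['position']).round(4),'ori',s['orientation'].round(4),'F',s['ft_force'].round(1),'op',round(s['opening'],2))
E
python3 - <<'E'
from h import *
print(jw(.033,.127),jw(.033,.135))
off((.3,-.42,.239),(.45,-.2,.239),(.5,0,.239),(*jw(.038,.132),.239),yaw=JY+np.pi/2)
E
```

```text
[0.5566041  0.26032032] [0.55569805 0.26826884]
[ 14.03 -17.77  -0.05]
[ 3.558e+01 -3.341e+01 -1.000e-02]
[ 4.705e+01 -5.054e+01  3.000e-02]
[ 61.77 -73.5    0.08]
yaw deg -76.7
```

Request:
arm_command --series '[{"offset":[2.6,-3.2,0],"yaw":-7,"gripper":0},{"offset":[5.2,-6.4,0],"yaw":-14,"gripper":0},{"offset":[7.8,-9.6,0],"yaw":-21,"gripper":0},{"offset":[10.4,-12.8,0],"yaw":-28,"gripper":0},{"offset":[13,-16,0],"yaw":-35,"gripper":0}]' --force 30

```text
clock: 0.52
position: [0.2964, -0.438, 0.2376]
orientation: [-3.139, -0.002, 0.961]
ft_force: [0.3, -0.1, 0.7]
opening: 0.298
```

```bash
python3 - <<'E'
from h import *
st();off((.45,-.2,.239),(.5,0,.239),(*jw(.038,.132),.239),yaw=JY+np.pi/2)
E
```

```text
t 0.52 pos [ 0.2964 -0.438   0.2376] jig [-0.3046 -0.5374] ori [-3.139e+00 -2.400e-03  9.610e-01] F [ 0.3 -0.1  0.7] op 0.3
[28.31 -1.04 -0.07]
[ 4.757e+01 -8.400e+00 -1.000e-02]
[ 72.85 -18.63   0.08]
yaw deg -41.4
```

Request:
arm_command --series '[{"offset":[4,-0.2,0],"yaw":-7,"gripper":0},{"offset":[8,-0.4,0],"yaw":-14,"gripper":0},{"offset":[12,-0.6,0],"yaw":-21,"gripper":0},{"offset":[16,-0.7,0],"yaw":-28,"gripper":0},{"offset":[20,-0.8,0],"yaw":-35,"gripper":0}]'

```text
clock: 0.93
position: [0.4048, -0.2675, 0.2378]
orientation: [-3.141, -0.004, 1.577]
ft_force: [0.9, 0.7, -0.7]
opening: -0.003
```

```bash
python3 - <<'E'
from h import *
st();off((.45,-.2,.239),(.5,0,.239),(*jw(.038,.132),.239),yaw=JY+np.pi/2)
E
```

```text
t 0.93 pos [ 0.4048 -0.2675  0.2378] jig [-0.1776 -0.3802] ori [-3.1407 -0.0037  1.5775] F [ 0.9  0.7 -0.7] op -0.0
[ 6.72  4.57 -0.1 ]
[26.68  9.7  -0.03]
[53.23 15.98  0.06]
yaw deg -6.1
```

Request:
arm_command --series '[{"offset":[3.5,2,0],"yaw":-3,"gripper":0},{"offset":[7,4,0],"yaw":-6.1,"gripper":0},{"offset":[11,5.2,0],"yaw":-6.1,"gripper":0},{"offset":[15,6.5,0],"yaw":-6.1,"gripper":0},{"offset":[19,7.8,0],"yaw":-6.1,"gripper":0}]'

```text
clock: 1.35
position: [0.4812, -0.0756, 0.2381]
orientation: [-3.141, -0.004, 1.684]
ft_force: [0.5, 1.0, 0.1]
opening: 0.0
```

```bash
python3 - <<'E'
from h import *
st();off((*jw(.038,.132),.239),(*jw(.038,.132),.070),yaw=JY+np.pi/2)
E
```

```text
t 1.35 pos [ 0.4812 -0.0756  0.2381] jig [-0.08   -0.1983] ori [-3.1408 -0.0039  1.6839] F [0.5 1.  0.1] op 0.0
[3.303e+01 1.178e+01 3.000e-02]
[32.96 11.8  16.93]
yaw deg -0.0
```

Request:
arm_command --series '[{"offset":[3.8,1.4,0],"yaw":0,"gripper":0},{"offset":[7.6,2.8,0],"yaw":0,"gripper":0},{"offset":[11.4,4.1,0],"yaw":0,"gripper":0},{"offset":[15.2,5.4,0],"yaw":0,"gripper":0},{"offset":[19,6.8,0],"yaw":0,"gripper":0}]'

```text
clock: 1.77
position: [0.5269, 0.123, 0.2384]
orientation: [-3.14, -0.004, 1.684]
ft_force: [0.7, -0.5, -0.2]
opening: -0.006
```

Request:
arm_command --series '[{"offset":[3.8,1.4,0],"yaw":0,"gripper":0},{"offset":[7.6,2.8,0],"yaw":0,"gripper":0},{"offset":[11.4,4.1,0],"yaw":0,"gripper":0},{"offset":[14,5,0],"yaw":0,"gripper":0},{"offset":[14,5,2],"yaw":0,"gripper":0}]'

```text
clock: 2.18
position: [0.5631, 0.2733, 0.2228]
orientation: [3.134, -0.007, 1.689]
ft_force: [0.5, 0.3, 0.8]
opening: 0.0
```

```bash
python3 - <<'E'
from h import *
st();off((*jw(.038,.132),.070),yaw=JY+np.pi/2)
E
```

```text
t 2.18 pos [0.5631 0.2733 0.2228] jig [0.0409 0.1392] ori [ 3.1342 -0.0071  1.689 ] F [0.5 0.3 0.8] op 0.0
[-0.83 -0.4  15.28]
yaw deg 0.3
```

Request:
arm_command --series '[{"offset":[-0.5,-0.3,4],"yaw":0.3,"gripper":0},{"offset":[-0.8,-0.4,8],"yaw":0.3,"gripper":0},{"offset":[-0.8,-0.4,12],"yaw":0.3,"gripper":0},{"offset":[-0.8,-0.4,15.2],"yaw":0.3,"gripper":0},{"offset":[-0.8,-0.4,15.2],"yaw":0.3,"gripper":0}]'

```text
clock: 2.6
position: [0.5546, 0.2643, 0.0616]
orientation: [-3.132, -0.004, 1.684]
ft_force: [-2.1, -0.2, -0.9]
opening: 0.001
```

```bash
python3 - <<'E'
from h import *
st();cap('top','t1');c=cap('side','s1');cv2.imwrite('pics/s1c.png',cv2.resize(c['pixels'][150:290,180:360,::-1],None,fx=4,fy=4,interpolation=cv2.INTER_CUBIC))
th=np.array([1.0,1.15,1.3,1.45,1.6])
for t in th: off((*jw(-.09+.155*np.cos(t)+.0235,.155*np.sin(t)),.07))
E
```

```text
t 2.6 pos [0.5546 0.2643 0.0616] jig [0.0315 0.1311] ori [-3.1321 -0.0043  1.6837] F [-2.1 -0.2 -0.9] op 0.0
[-0.17 -1.97 -0.06]
[ 0.94 -4.01 -0.06]
[ 1.72 -6.2  -0.06]
[ 2.17 -8.48 -0.07]
[  2.28 -10.8   -0.08]
```

View pics/s1c.png

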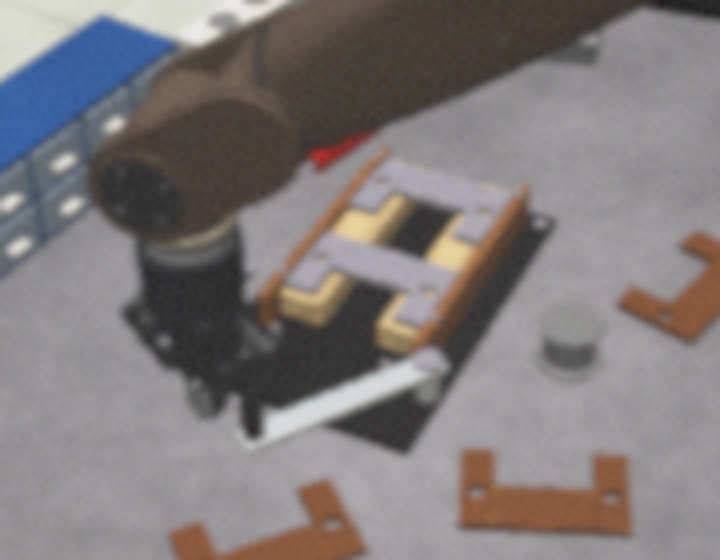

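Request:
arm_command --series '[{"offset":[-0.1,-1.0,0],"yaw":0,"gripper":0},{"offset":[-0.1,-2.0,0],"yaw":0,"gripper":0},{"offset":[0.4,-3,0],"yaw":0,"gripper":0},{"offset":[0.9,-4,0],"yaw":0,"gripper":0},{"offset":[1.3,-5.1,0],"yaw":0,"gripper":0}]'

```text
clock: 3.12
position: [0.508, 0.274, 0.0714]
orientation: [3.134, -0.008, 1.684]
ft_force: [1.0, 1.0, 0.6]
opening: -0.001
```

```bash
python3 - <<'E'
from h import *
st()
for t in [1.35,1.45,1.55,1.65]: off((*jw(-.09+.155*np.cos(t)+.0235,.155*np.sin(t)),.07))
E
```

```text
t 3.12 pos [0.508  0.274  0.0714] jig [-0.0137  0.1461] ori [ 3.1341 -0.0076  1.6839] F [1.  1.  0.6] op -0.0
[ 0.51 -1.88  0.13]
[ 0.78 -3.41  0.12]
[ 0.88 -4.96  0.11]
[ 0.84 -6.51  0.1 ]
```

Request:
arm_command --series '[{"offset":[0.4,-1.3,0.1],"yaw":0,"gripper":0},{"offset":[0.6,-2.6,0.1],"yaw":0,"gripper":0},{"offset":[0.8,-3.9,0.1],"yaw":0,"gripper":0},{"offset":[0.9,-5.2,0.1],"yaw":0,"gripper":0},{"offset":[0.9,-6.2,0.1],"yaw":0,"gripper":0}]'

```text
clock: 3.53
position: [0.4437, 0.2764, 0.0704]
orientation: [3.134, -0.008, 1.685]
ft_force: [-0.0, 0.5, 0.2]
opening: 0.0
```

```bash
python3 - <<'E'
from h import *
st();c=cap('side','s2');cv2.imwrite('pics/s2c.png',cv2.resize(c['pixels'][150:290,180:360,::-1],None,fx=4,fy=4,interpolation=cv2.INTER_CUBIC));st()
E
```

```text
t 3.53 pos [0.4437 0.2764 0.0704] jig [-0.0774  0.1557] ori [ 3.134  -0.0076  1.6851] F [-0.   0.5  0.2] op 0.0
t 3.58 pos [0.4419 0.276  0.0698] jig [-0.0792  0.1555] ori [ 3.1368 -0.007   1.6855] F [-1.5  0.5  0.3] op -0.0
```

View pics/s2c.png

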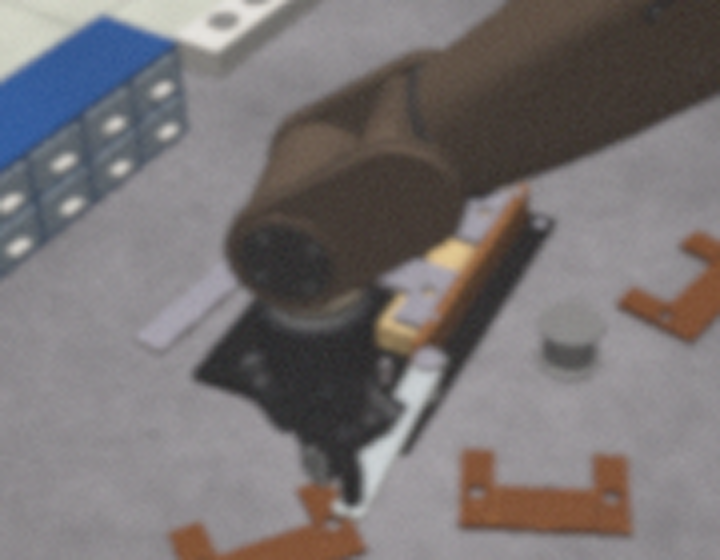

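```bash
python3 - <<'E'
from h import *
off((*jw(0,-.268),.12),(*jw(0,-.268),.034),yaw=JY+np.pi/2)
E
```

```text
[-42.33   7.89  -5.28]
[-42.39   7.85   3.32]
yaw deg 0.1
```

Request:
arm_command --series '[{"offset":[0,0.6,-2.5],"yaw":0,"gripper":0},{"offset":[-1,1.5,-5.5],"yaw":0,"gripper":0},{"offset":[-5,2.3,-5.5],"yaw":0,"gripper":0},{"offset":[-9,3,-5.5],"yaw":0,"gripper":0},{"offset":[-13,3.7,-5.5],"yaw":0,"gripper":0}]'

```text
clock: 4.0
position: [0.4938, 0.1498, 0.1253]
orientation: [3.135, -0.007, 1.688]
ft_force: [0.2, 0.1, -0.0]
opening: 0.001
```

Request:
arm_command --series '[{"offset":[-4,0.8,0],"yaw":0,"gripper":0},{"offset":[-8,1.6,0],"yaw":0,"gripper":0},{"offset":[-12,2.4,0],"yaw":0,"gripper":0},{"offset":[-16,3.2,0],"yaw":0,"gripper":0},{"offset":[-20,4,0],"yaw":0,"gripper":0}]'

```text
clock: 4.42
position: [0.5568, -0.0461, 0.1244]
orientation: [3.135, -0.007, 1.688]
ft_force: [0.7, 0.1, 0.2]
opening: 0.002
```

```bash
python3 - <<'E'
from h import *
st();off((*jw(0,-.268),.12),(*jw(0,-.268),.032),yaw=JY+np.pi/2)
E
```

```text
t 4.42 pos [ 0.5568 -0.0461  0.1244] jig [-0.0015 -0.1775] ori [ 3.1351 -0.0066  1.6878] F [0.7 0.1 0.2] op 0.0
[-9.06  0.12  0.38]
[-9.12  0.06  9.18]
yaw deg 0.2
```

Request:
arm_command --series '[{"offset":[-4,0.1,0.4],"yaw":0.2,"gripper":0},{"offset":[-8,0.1,0.4],"yaw":0.2,"gripper":0},{"offset":[-9.6,0.1,0.4],"yaw":0.2,"gripper":0},{"offset":[-9.6,0.1,0.4],"yaw":0.2,"gripper":0},{"offset":[-9.6,0.1,0.4],"yaw":0.2,"gripper":0}]'

```text
clock: 4.83
position: [0.5687, -0.1415, 0.1196]
orientation: [3.136, -0.008, 1.682]
ft_force: [0.7, -0.1, 0.6]
opening: -0.002
```

```bash
python3 - <<'E'
from h import *
st();c=cap('top','t3');cv2.imwrite('pics/t3c.png',cv2.resize(c['pixels'][140:280,190:370,::-1],None,fx=4,fy=4,interpolation=cv2.INTER_CUBIC));st()
off((*jw(0,-.268),.032),yaw=JY+np.pi/2)
E
```

```text
t 4.83 pos [ 0.5687 -0.1415  0.1196] jig [-0.0005 -0.2736] ori [ 3.1358 -0.0076  1.6824] F [ 0.7 -0.1  0.6] op -0.0
t 4.88 pos [ 0.5686 -0.1404  0.1195] jig [-0.0005 -0.2725] ori [ 3.136  -0.0078  1.6842] F [-0.2  0.2  0.4] op 0.0
[0.38 0.   8.75]
yaw deg -0.0
```

View pics/t3c.png

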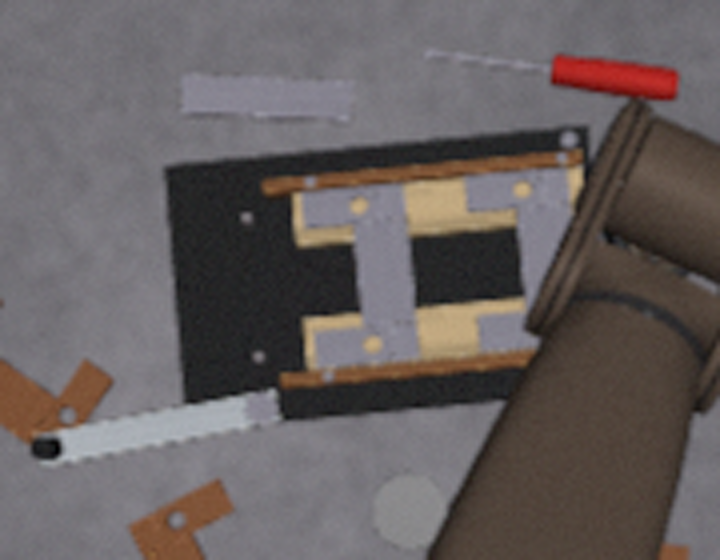

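Request:
arm_command --series '[{"offset":[0.2,0,3],"yaw":0,"gripper":0},{"offset":[0.2,0,6],"yaw":0,"gripper":0},{"offset":[0.2,0,8],"yaw":0,"gripper":0},{"offset":[0.2,0,8.7],"yaw":0,"gripper":0},{"offset":[0.2,0,8.7],"yaw":0,"gripper":0}]'

```text
clock: 5.3
position: [0.5668, -0.1352, 0.0302]
orientation: [3.141, -0.011, 1.686]
ft_force: [0.1, 0.2, 1.5]
opening: 0.003
```

```bash
python3 - <<'E'
from h import *
st();off((*jw(0,-.244),.032),yaw=JY+np.pi/2)
E
```

```text
t 5.3 pos [ 0.5668 -0.1352  0.0302] jig [-0.0016 -0.2671] ori [ 3.1406 -0.0107  1.6862] F [0.1 0.2 1.5] op 0.0
[ 2.31  0.17 -0.15]
yaw deg 0.1
```

Request:
arm_command --series '[{"offset":[1,0.1,-0.1],"yaw":0,"gripper":0},{"offset":[1.8,0.15,-0.1],"yaw":0,"gripper":0},{"offset":[2.5,0.15,-0.1],"yaw":0,"gripper":0},{"offset":[3.2,0.15,-0.1],"yaw":0,"gripper":0},{"offset":[3.9,0.15,-0.1],"yaw":0,"gripper":0}]'

```text
clock: 5.72
position: [0.5649, -0.0961, 0.0332]
orientation: [3.138, -0.008, 1.687]
ft_force: [0.1, -3.0, 0.5]
opening: -0.002
```

Request:
arm_command --series '[{"offset":[0.7,0,0],"yaw":0,"gripper":0},{"offset":[1.4,0,0],"yaw":0,"gripper":0},{"offset":[2.1,0,0],"yaw":0,"gripper":0},{"offset":[2.8,0,0],"yaw":0,"gripper":0},{"offset":[3.5,0,0],"yaw":0,"gripper":0}]'

```text
clock: 6.13
position: [0.5615, -0.0618, 0.0341]
orientation: [3.136, -0.006, 1.688]
ft_force: [0.9, -5.5, 0.7]
opening: -0.0
```

```bash
python3 - <<'E'
from h import *
st();c=cap('side','s4');cv2.imwrite('pics/s4c.png',cv2.resize(c['pixels'][150:290,180:360,::-1],None,fx=4,fy=4,interpolation=cv2.INTER_CUBIC));c=cap('top','t4');cv2.imwrite('pics/t4c.png',cv2.resize(c['pixels'][140:280,190:370,::-1],None,fx=4,fy=4,interpolation=cv2.INTER_CUBIC));st()
off((*jw(0,-.126),.032),yaw=JY+np.pi/2)
E
```

```text
t 6.13 pos [ 0.5615 -0.0618  0.0341] jig [ 0.0014 -0.1936] ori [ 3.1362 -0.0057  1.6877] F [ 0.9 -5.5  0.7] op -0.0
t 6.23 pos [ 0.5611 -0.0605  0.0338] jig [ 0.0011 -0.1923] ori [ 3.137  -0.0085  1.6876] F [ 0.3 -0.4  0.2] op 0.0
[ 6.63 -0.09  0.24]
yaw deg 0.2
```

View pics/s4c.png

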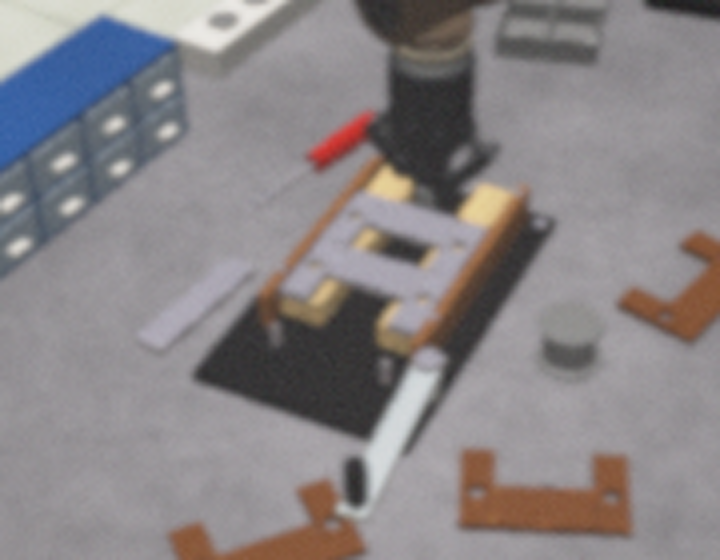

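View pics/t4c.png

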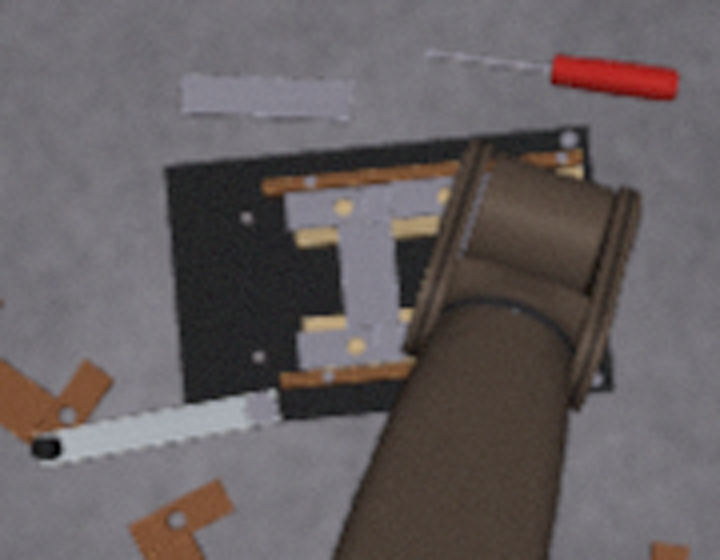

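```bash
python3 - <<'E'
from h import *
c=load('t4')
for x,y,z in((343,208,.044),(356,346,.044),(247,218,.035),(259,357,.035)):
    p=ray(c,190+(x+.5)/4-.5,140+(y+.5)/4-.5,z);print(p.round(4),wj(p).round(4))
E
```

```text
[0.5969 0.0652 0.044 ] [ 0.0509 -0.0715]
[0.4958 0.0533 0.044 ] [-0.0509 -0.0718]
[0.5891 0.1361 0.035 ] [ 0.0512 -0.0001]
[0.4867 0.1244 0.035 ] [-0.0518 -0.0001]
```

Request:
arm_command --series '[{"offset":[0.7,0,0.1],"yaw":0.1,"gripper":0},{"offset":[1.4,0,0.15],"yaw":0.1,"gripper":0},{"offset":[2.1,0,0.2],"yaw":0.2,"gripper":0},{"offset":[2.8,-0.1,0.2],"yaw":0.2,"gripper":0},{"offset":[3.5,-0.1,0.2],"yaw":0.2,"gripper":0}]'

```text
clock: 6.65
position: [0.5577, -0.0282, 0.0338]
orientation: [3.134, -0.004, 1.685]
ft_force: [-0.3, -9.5, 5.3]
opening: 0.004
```

```bash
python3 - <<'E'
from h import *
st()
off((*jw(0,-.136),.032),yaw=JY+np.pi/2)
E
```

```text
t 6.65 pos [ 0.5577 -0.0282  0.0338] jig [ 0.0014 -0.1598] ori [ 3.1338 -0.0036  1.6845] F [-0.3 -9.5  5.3] op 0.0
[ 2.38 -0.14  0.19]
yaw deg 0.0
```

Request:
arm_command --series '[{"offset":[0.4,0,0.1],"yaw":0,"gripper":0},{"offset":[0.8,-0.1,0.15],"yaw":0,"gripper":0},{"offset":[1.2,-0.1,0.15],"yaw":0,"gripper":0},{"offset":[1.6,-0.1,0.15],"yaw":0,"gripper":0},{"offset":[2.0,-0.1,0.15],"yaw":0,"gripper":0}]'

```text
clock: 7.07
position: [0.5557, -0.0109, 0.0338]
orientation: [3.132, 0.001, 1.686]
ft_force: [-1.1, -10.3, 3.9]
opening: -0.002
```

```bash
python3 - <<'E'
from h import *
st();c=cap('side','s5');cv2.imwrite('pics/s5c.png',cv2.resize(c['pixels'][150:290,180:360,::-1],None,fx=4,fy=4,interpolation=cv2.INTER_CUBIC));c=cap('top','t5');cv2.imwrite('pics/t5c.png',cv2.resize(c['pixels'][140:280,190:370,::-1],None,fx=4,fy=4,interpolation=cv2.INTER_CUBIC));st()
off((*jw(0,-.122),.032),yaw=JY+np.pi/2)
E
```

```text
t 7.07 pos [ 0.5557 -0.0109  0.0338] jig [ 0.0014 -0.1423] ori [3.1321e+00 1.2000e-03 1.6856e+00] F [ -1.1 -10.3   3.9] op -0.0
t 7.17 pos [ 0.5556 -0.0101  0.0338] jig [ 0.0014 -0.1416] ori [ 3.1320e+00 -1.0000e-04  1.6855e+00] F [-1.1 -7.   4.8] op -0.0
[ 1.96 -0.13  0.18]
yaw deg 0.1
```

View pics/s5c.png

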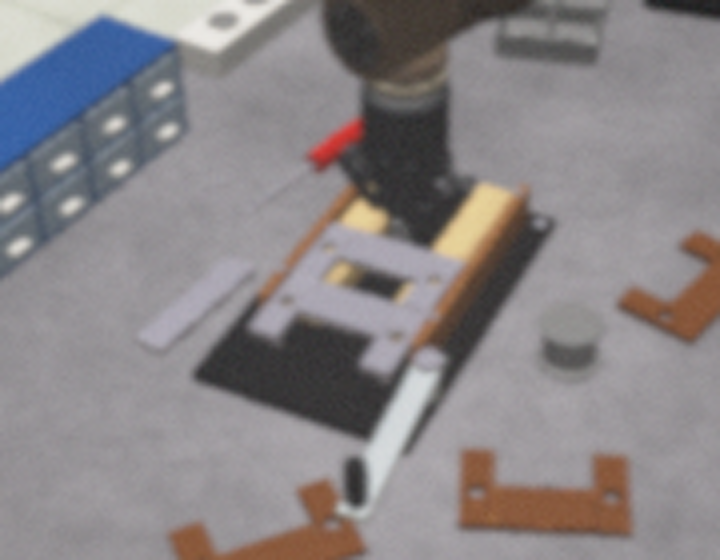

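View pics/t5c.png

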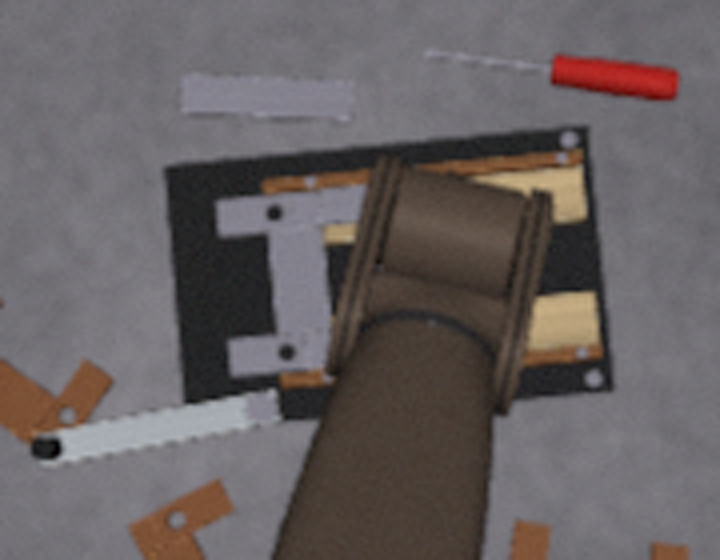

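Request:
arm_command --series '[{"offset":[0.0,-0.1,-0.4],"yaw":0,"gripper":0},{"offset":[0.3,-0.1,-0.4],"yaw":0,"gripper":0},{"offset":[0.6,-0.1,-0.4],"yaw":0,"gripper":0},{"offset":[0.9,-0.1,-0.4],"yaw":0,"gripper":0},{"offset":[1.2,-0.1,-0.4],"yaw":0,"gripper":0}]'

```text
clock: 7.58
position: [0.5533, 0.0005, 0.0382]
orientation: [3.133, 0.003, 1.687]
ft_force: [-0.7, -7.6, 2.9]
opening: 0.003
```

```bash
python3 - <<'E'
from h import *
st();c=cap('top','t6');cv2.imwrite('pics/t6c.png',cv2.resize(c['pixels'][140:280,190:370,::-1],None,fx=4,fy=4,interpolation=cv2.INTER_CUBIC));st()
E
```

```text
t 7.58 pos [5.533e-01 5.000e-04 3.820e-02] jig [ 0.0002 -0.1308] ori [3.1325e+00 3.0000e-03 1.6867e+00] F [-0.7 -7.6  2.9] op 0.0
t 7.63 pos [0.5532 0.0011 0.0382] jig [ 0.0002 -0.1302] ori [3.1324e+00 2.2000e-03 1.6866e+00] F [-0.8 -6.4  2.3] op 0.0
```

View pics/t6c.png

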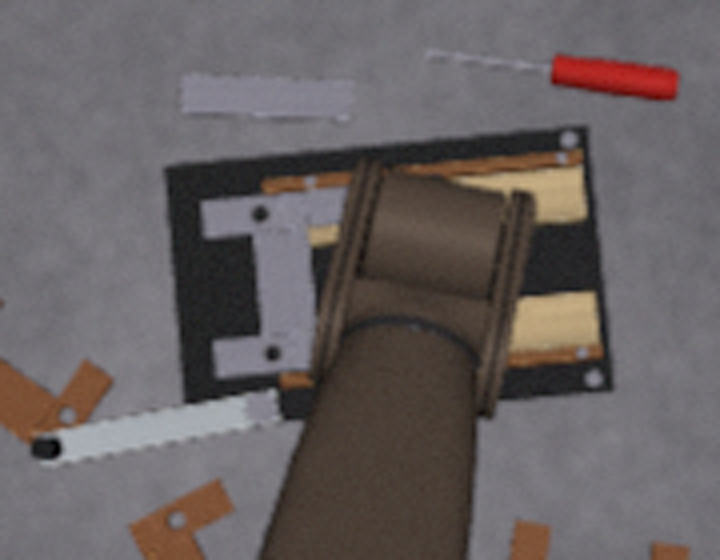

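Request:
arm_command --series '[{"offset":[0.15,0,0],"yaw":0,"gripper":0},{"offset":[0.3,0,0],"yaw":0,"gripper":0},{"offset":[0.45,0,0],"yaw":0,"gripper":0},{"offset":[0.6,0,0],"yaw":0,"gripper":0},{"offset":[0.7,0,0],"yaw":0,"gripper":0}]'

```text
clock: 8.05
position: [0.5523, 0.008, 0.0382]
orientation: [3.133, 0.003, 1.687]
ft_force: [0.2, -3.8, 1.9]
opening: 0.003
```

```bash
cat > look.py <<'E'
from h import *
import sys
n=sys.argv[1]
st();c=cap('top','t'+n);a=cv2.resize(c['pixels'][170:250,200:290,::-1],None,fx=4.4,fy=5,interpolation=cv2.INTER_CUBIC)
a=cv2.resize(c['pixels'][165:255,205:285,::-1],(400,450),interpolation=cv2.INTER_CUBIC)
d=cap('side','s'+n);b=cv2.resize(d['pixels'][180:270,225:305,::-1],(400,450),interpolation=cv2.INTER_CUBIC)
cv2.imwrite(f'pics/l{n}.png',np.hstack([a,b]));st()
E
python3 look.py 7
```

```text
t 8.05 pos [0.5523 0.008  0.0382] jig [ 0.0002 -0.1232] ori [3.1326e+00 2.5000e-03 1.6866e+00] F [ 0.2 -3.8  1.9] op 0.0
t 8.15 pos [0.5523 0.0083 0.0382] jig [ 1.000e-04 -1.229e-01] ori [3.1327e+00 2.0000e-03 1.6868e+00] F [-0.6 -3.4  2.2] op 0.0
```

View pics/l7.png

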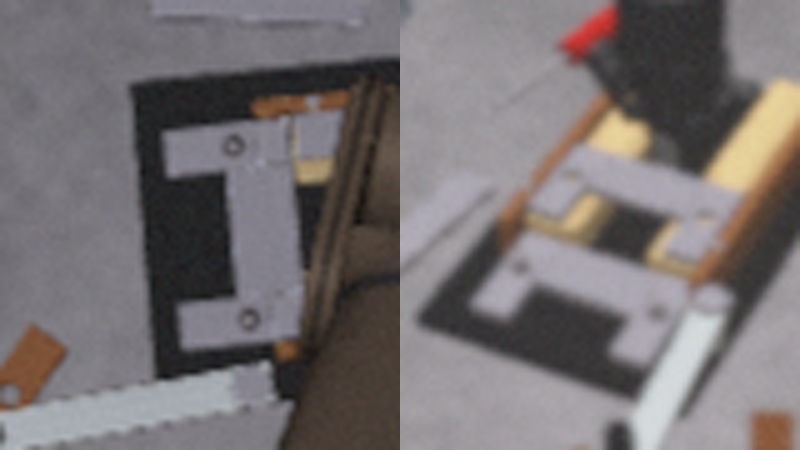

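```bash
python3 - <<'E'
from h import *
s=load('s7');t=load('t7')
for z in(.02,.043):
  for x,y in((.065,-.034),(-.065,-.034),(.065,.042),(-.065,.042),(.0515,0)):
    p=(*jw(x,y),z);print(z,x,y,((proj(t,p)-[205,165]+.5)*5).round(),((proj(s,p)-[225,180]+.5)*5+[400,0]).round())
E
```

```text
0.02 0.065 -0.034 [291. 123.] [529. 235.]
0.02 -0.065 -0.034 [310. 340.] [700. 291.]
0.02 0.065 0.042 [164. 135.] [473. 304.]
0.02 -0.065 0.042 [182. 352.] [649. 365.]
0.02 0.0515 0 [236. 151.] [522. 271.]
0.043 0.065 -0.034 [289. 118.] [528. 210.]
0.043 -0.065 -0.034 [308. 338.] [700. 265.]
0.043 0.065 0.042 [160. 130.] [470. 279.]
0.043 -0.065 0.042 [178. 350.] [648. 339.]
0.043 0.0515 0 [233. 146.] [520. 245.]
```

Request:
arm_command --series '[{"offset":[0.7,0,0],"yaw":0,"gripper":0},{"offset":[1.4,0,0],"yaw":0,"gripper":0},{"offset":[2.1,0,0],"yaw":0,"gripper":0},{"offset":[2.8,0,0],"yaw":0,"gripper":0},{"offset":[3.5,0,0],"yaw":0,"gripper":0}]'

```text
clock: 8.57
position: [0.5481, 0.0438, 0.0382]
orientation: [3.133, 0.002, 1.687]
ft_force: [0.4, -4.4, 3.8]
opening: -0.001
```

```bash
python3 look.py 8; python3 -c "
from h import *
off((*jw(0,-.055),.038),yaw=JY+np.pi/2)"
```

```text
t 8.57 pos [0.5481 0.0438 0.0382] jig [ 0.     -0.0872] ori [3.1328e+00 2.3000e-03 1.6872e+00] F [ 0.4 -4.4  3.8] op -0.0
t 8.67 pos [0.5477 0.0448 0.0379] jig [-0.0002 -0.0861] ori [3.1331e+00 4.0000e-04 1.6875e+00] F [-0.3 -0.3  0.4] op 0.0
[ 3.11  0.03 -0.01]
yaw deg 0.2
```

View pics/l8.png

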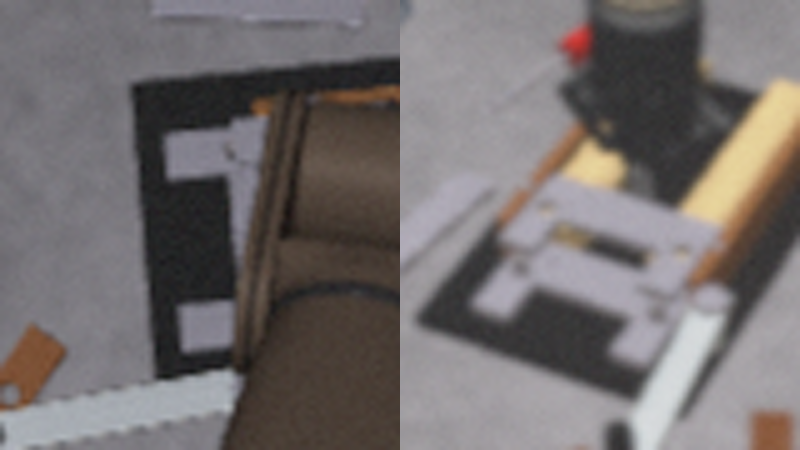

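Request:
arm_command --series '[{"offset":[0.5,0,0],"yaw":0.1,"gripper":0},{"offset":[1.0,0,0],"yaw":0.1,"gripper":0},{"offset":[1.5,0,0],"yaw":0.1,"gripper":0},{"offset":[2.0,0,0],"yaw":0.1,"gripper":0},{"offset":[2.5,0,0],"yaw":0.1,"gripper":0}]'

```text
clock: 9.08
position: [0.5443, 0.0695, 0.0379]
orientation: [3.135, 0.002, 1.687]
ft_force: [-2.8, -7.4, 4.3]
opening: -0.002
```

Request:
arm_command --series '[{"offset":[0.15,0,0],"yaw":0,"gripper":0},{"offset":[0.3,0,0],"yaw":0,"gripper":0},{"offset":[0.45,0,0],"yaw":0,"gripper":0},{"offset":[0.6,0,0],"yaw":0,"gripper":0},{"offset":[0.7,0,0],"yaw":0,"gripper":0}]'

```text
clock: 9.5
position: [0.5432, 0.0762, 0.038]
orientation: [3.136, 0.003, 1.687]
ft_force: [-2.0, -5.0, 3.5]
opening: -0.001
```

```bash
python3 look.py 9; python3 -c "
from h import *
off((*jw(0,-.046),.038),yaw=JY+np.pi/2)"
```

```text
t 9.5 pos [0.5432 0.0762 0.038 ] jig [-0.0012 -0.0545] ori [3.1361e+00 2.8000e-03 1.6871e+00] F [-2.  -5.   3.5] op -0.0
t 9.6 pos [0.5432 0.0763 0.038 ] jig [-0.0012 -0.0543] ori [3.1361e+00 2.4000e-03 1.6870e+00] F [-1.3 -5.5  3.2] op -0.0
[ 0.83  0.12 -0.  ]
yaw deg 0.2
```

View pics/l9.png

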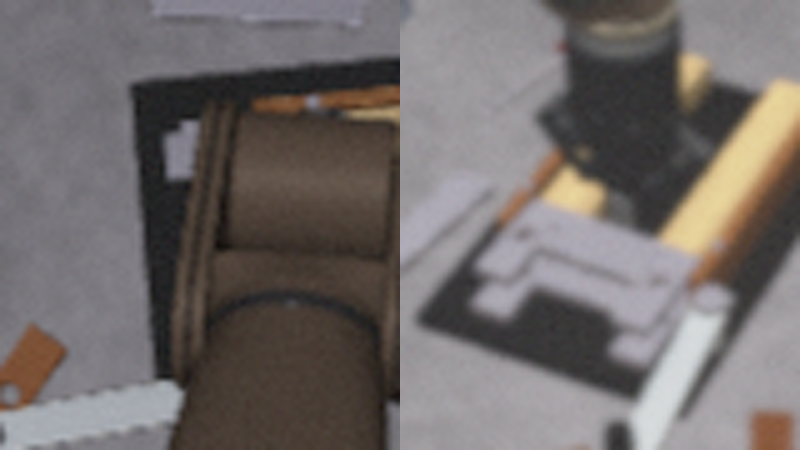

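Request:
arm_command --series '[{"offset":[0.1,0,0],"yaw":0.1,"gripper":0},{"offset":[0.2,0.05,0],"yaw":0.1,"gripper":0},{"offset":[0.3,0.1,0],"yaw":0.2,"gripper":0},{"offset":[0.4,0.1,0],"yaw":0.2,"gripper":0},{"offset":[0.5,0.1,0],"yaw":0.2,"gripper":0}]'

```text
clock: 10.02
position: [0.5424, 0.0805, 0.0379]
orientation: [3.14, 0.004, 1.685]
ft_force: [-3.5, -9.2, 4.9]
opening: -0.0
```

```bash
python3 look.py 10
```

```text
t 10.02 pos [0.5424 0.0805 0.0379] jig [-0.0014 -0.0501] ori [3.1402 0.0045 1.6849] F [-3.5 -9.2  4.9] op -0.0
t 10.12 pos [0.5424 0.0806 0.0378] jig [-0.0015 -0.05  ] ori [3.1402 0.0042 1.6848] F [-3.8 -7.9  5.7] op 0.0
```

View pics/l10.png

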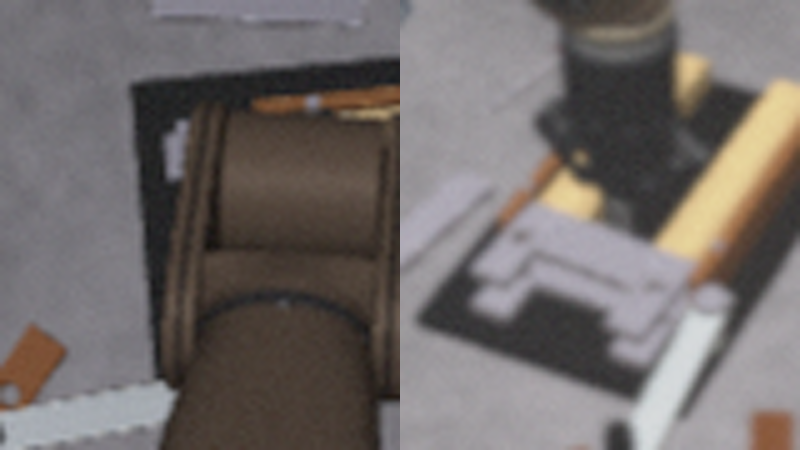

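Request:
arm_command --series '[{"offset":[0.1,0,0],"yaw":0,"gripper":0},{"offset":[0.2,0,0],"yaw":0,"gripper":0},{"offset":[0.3,0,0],"yaw":0,"gripper":0},{"offset":[0.35,0,0],"yaw":0,"gripper":0},{"offset":[0.35,0,0],"yaw":0,"gripper":0}]'

```text
clock: 10.53
position: [0.5415, 0.0849, 0.0374]
orientation: [3.141, 0.003, 1.685]
ft_force: [0.5, 0.3, -0.8]
opening: -0.0
```

```bash
python3 look.py 11
```

```text
t 10.53 pos [0.5415 0.0849 0.0374] jig [-0.0018 -0.0456] ori [3.1408e+00 3.0000e-03 1.6847e+00] F [ 0.5  0.3 -0.8] op -0.0
t 10.63 pos [0.5417 0.0848 0.0375] jig [-0.0017 -0.0457] ori [3.1406 0.0032 1.6848] F [ 0.  -0.1 -0. ] op -0.0
```

View pics/l11.png

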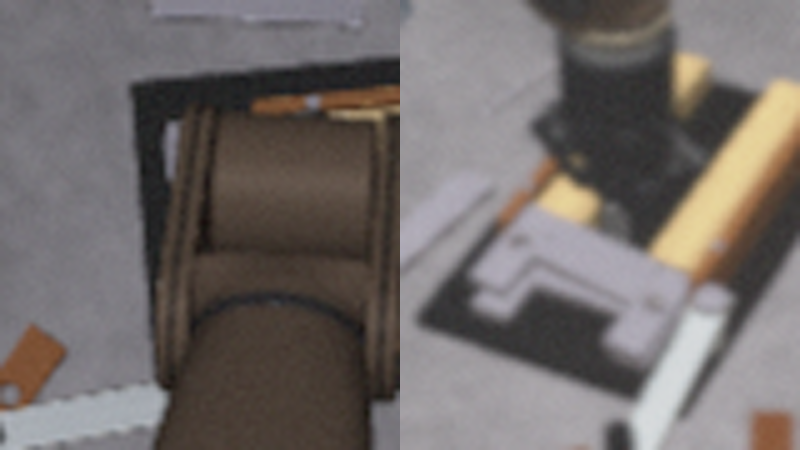

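Request:
arm_command --series '[{"offset":[-1.5,0,0],"yaw":0,"gripper":0},{"offset":[-3,0,-2],"yaw":0,"gripper":0},{"offset":[-6.5,0,-5],"yaw":0,"gripper":0},{"offset":[-10,0,-7],"yaw":0,"gripper":0},{"offset":[-13,0,-7],"yaw":0,"gripper":0}]'

```text
clock: 11.05
position: [0.5597, -0.0456, 0.1131]
orientation: [3.132, 0.006, 1.686]
ft_force: [1.7, 0.1, -0.1]
opening: 0.002
```

```bash
python3 look.py 12
```

```text
t 11.05 pos [ 0.5597 -0.0456  0.1131] jig [ 0.0014 -0.1773] ori [3.1315 0.0058 1.6858] F [ 1.7  0.1 -0.1] op 0.0
t 11.15 pos [ 0.5587 -0.048   0.1105] jig [ 1.000e-04 -1.795e-01] ori [3.135  0.0055 1.6801] F [-0.1  0.3 -0.3] op -0.0
```

View pics/l12.png

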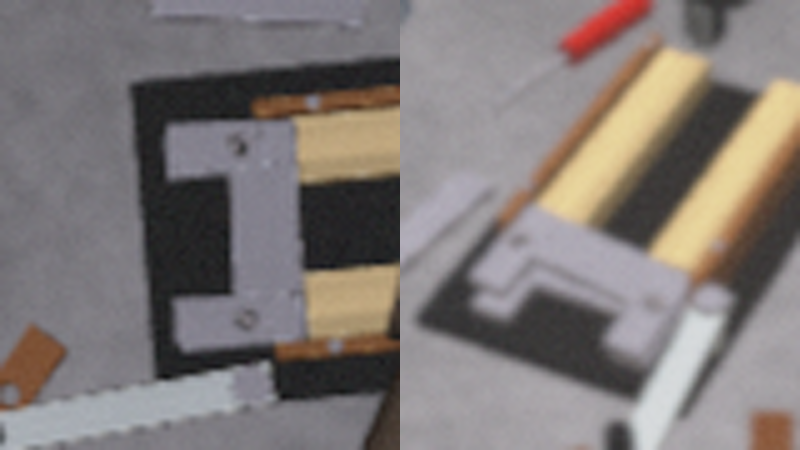

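```bash
python3 - <<'E'
from h import *
c=load('t12');s=load('s12')
a=cv2.resize(c['pixels'][180:242,228:278,::-1],(496,600)[::1] if 0 else (480,595),interpolation=cv2.INTER_CUBIC)
cv2.imwrite('pics/z12t.png',a)
b=cv2.resize(s['pixels'][210:258,235:295,::-1],(750,600),interpolation=cv2.INTER_CUBIC)
cv2.imwrite('pics/z12s.png',b)
for x in(.0515,-.0515):
  for z in(.020,.028,.035,.044):
    p=(*jw(x,0),z);print(x,z,((proj(c,p)-[228,180]+.5)*9.6).round(),((proj(s,p)-[235,210]+.5)*12.5).round())
E
```

```text
0.0515 0.02 [233. 145.] [180. 302.]
0.0515 0.028 [231. 142.] [179. 280.]
0.0515 0.035 [229. 139.] [177. 261.]
0.0515 0.044 [227. 136.] [175. 236.]
-0.0515 0.02 [261. 475.] [522. 417.]
-0.0515 0.028 [259. 474.] [522. 395.]
-0.0515 0.035 [258. 473.] [521. 375.]
-0.0515 0.044 [255. 471.] [521. 350.]
```

View pics/z12t.png

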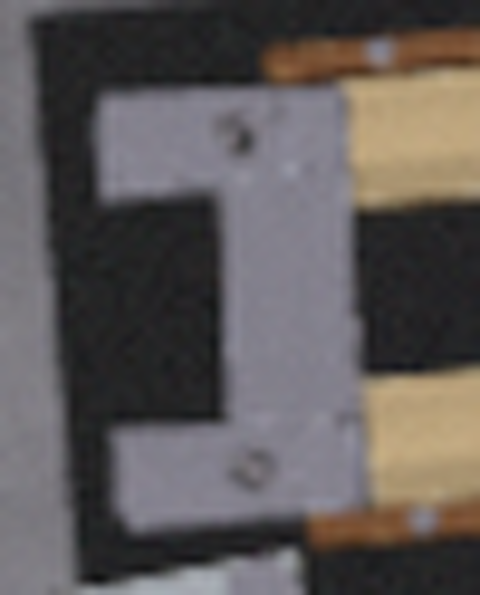

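View pics/z12s.png

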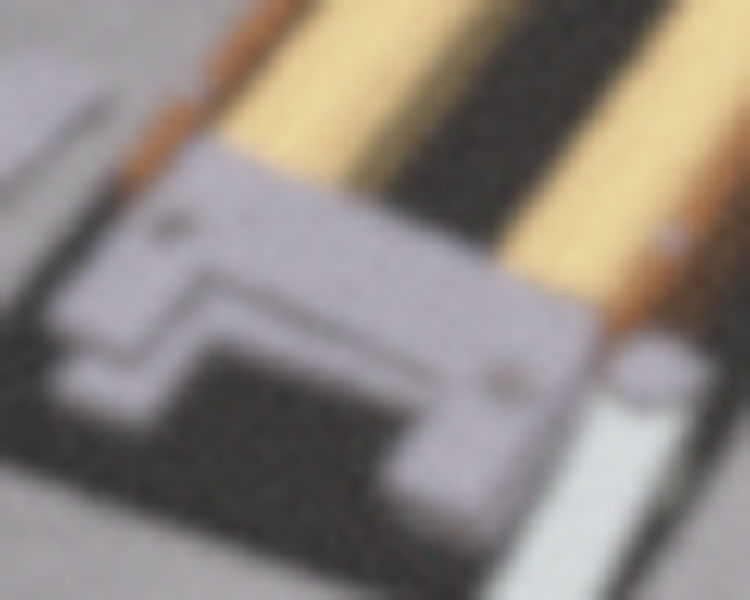

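```bash
python3 - <<'E'
from h import *
off((*jw(.009,-.085),.111),(*jw(.009,-.070),.0385),(*jw(.009,-.045),.0385),yaw=JY+np.pi/2)
E
```

```text
[ 9.46  0.85 -0.1 ]
[11.    0.79  7.14]
[13.5   0.78  7.13]
yaw deg -0.2
```

Request:
arm_command --series '[{"offset":[4,0.85,1],"yaw":-0.2,"gripper":0},{"offset":[7,0.85,3],"yaw":-0.2,"gripper":0},{"offset":[9,0.8,5.5],"yaw":-0.2,"gripper":0},{"offset":[10,0.8,7.1],"yaw":-0.2,"gripper":0},{"offset":[11,0.8,7.1],"yaw":-0.2,"gripper":0}]'

```text
clock: 11.57
position: [0.5508, 0.0642, 0.0342]
orientation: [-3.139, 0.003, 1.685]
ft_force: [-1.9, -0.2, -1.7]
opening: -0.004
```

```bash
python3 - <<'E'
from h import *
st();off((*jw(.009,-.045),.0385),yaw=JY+np.pi/2)
E
```

```text
t 11.57 pos [0.5508 0.0642 0.0342] jig [ 0.005  -0.0672] ori [-3.1388e+00  3.0000e-03  1.6849e+00] F [-1.9 -0.2 -1.7] op -0.0
[ 2.21  0.4  -0.44]
yaw deg 0.0
```

Request:
arm_command --series '[{"offset":[0.4,0.4,-0.4],"yaw":0,"gripper":0},{"offset":[0.9,0.4,-0.4],"yaw":0,"gripper":0},{"offset":[1.4,0.4,-0.4],"yaw":0,"gripper":0},{"offset":[1.9,0.4,-0.4],"yaw":0,"gripper":0},{"offset":[2.1,0.4,-0.4],"yaw":0,"gripper":0}]'

```text
clock: 11.98
position: [0.5533, 0.0858, 0.0393]
orientation: [-3.141, 0.003, 1.685]
ft_force: [-0.2, -1.7, 0.9]
opening: 0.001
```

```bash
python3 look.py 13
```

```text
t 11.98 pos [0.5533 0.0858 0.0393] jig [ 0.01  -0.046] ori [-3.1411  0.0034  1.6847] F [-0.2 -1.7  0.9] op 0.0
t 12.08 pos [0.5531 0.0855 0.039 ] jig [ 0.0097 -0.0463] ori [-3.1404  0.0034  1.6848] F [-0.4 -0.1  0.3] op -0.0
```

Request:
arm_command --series '[{"offset":[0.1,0,0.05],"yaw":0,"gripper":0},{"offset":[0.15,0,0.05],"yaw":0,"gripper":0},{"offset":[0.2,0,0.05],"yaw":0,"gripper":0},{"offset":[0.25,0,0.05],"yaw":0,"gripper":0},{"offset":[0.25,0,0.05],"yaw":0,"gripper":0}]'

```text
clock: 12.5
position: [0.5527, 0.0882, 0.0384]
orientation: [-3.14, 0.003, 1.684]
ft_force: [-0.4, -0.3, -1.2]
opening: 0.002
```

```bash
python3 look.py 14
```

```text
t 12.5 pos [0.5527 0.0882 0.0384] jig [ 0.0096 -0.0436] ori [-3.1402e+00  2.6000e-03  1.6841e+00] F [-0.4 -0.3 -1.2] op 0.0
t 12.6 pos [0.5525 0.0883 0.0383] jig [ 0.0095 -0.0435] ori [-3.1399e+00  2.7000e-03  1.6846e+00] F [0.5 0.7 0.3] op -0.0
```

View pics/l14.png

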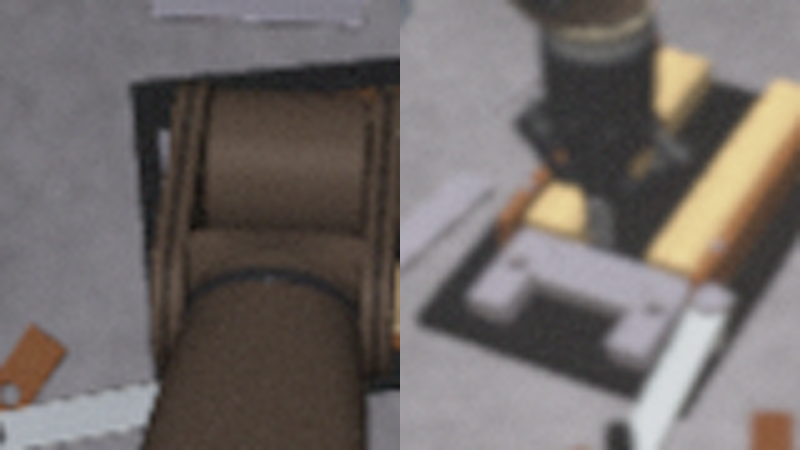

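Request:
arm_command --series '[{"offset":[-1.5,-0.5,0],"yaw":0,"gripper":0},{"offset":[-3,-1,-2],"yaw":0,"gripper":0},{"offset":[-6.5,-1,-5],"yaw":0,"gripper":0},{"offset":[-10,-1,-7],"yaw":0,"gripper":0},{"offset":[-13,-1,-8],"yaw":0,"gripper":0}]'

```text
clock: 13.02
position: [0.5588, -0.043, 0.1217]
orientation: [3.139, 0.004, 1.686]
ft_force: [0.7, -0.1, -0.2]
opening: -0.001
```

```bash
python3 look.py 15; python3 - <<'E'
from h import *
c=load('t15');s=load('s15')
a=cv2.resize(c['pixels'][180:242,228:278,::-1],(400,496),interpolation=cv2.INTER_CUBIC)
b=cv2.resize(s['pixels'][210:260,240:290,::-1],(400,400),interpolation=cv2.INTER_CUBIC)
cv2.imwrite('pics/z15.png',np.hstack([a,np.vstack([b,np.zeros((96,400,3),np.uint8)])]))
for z in(.020,.028,.036):
  for x,y in((.065,-.034),(-.065,-.034),(.065,.042),(-.065,.042),(.0515,0),(-.0515,0)):
    p=(*jw(x,y),z);print(z,x,y,((proj(c,p)-[228,180]+.5)*8).round(),((proj(s,p)-[240,210]+.5)*8+[400,0]).round())
E
```

```text
t 13.02 pos [ 0.5588 -0.043   0.1217] jig [ 0.0009 -0.1747] ori [3.139  0.004  1.6857] F [ 0.7 -0.1 -0.2] op -0.0
t 13.12 pos [ 0.5603 -0.046   0.1224] jig [ 0.002  -0.1778] ori [3.1361 0.0061 1.6799] F [ 1.2 -0.1 -0.1] op 0.0
0.02 0.065 -0.034 [282.  77.] [487. 136.]
0.02 -0.065 -0.034 [312. 424.] [760. 225.]
0.02 0.065 0.042 [79. 96.] [397. 246.]
0.02 -0.065 0.042 [108. 443.] [678. 344.]
0.02 0.0515 0 [194. 121.] [476. 193.]
0.02 -0.0515 0 [218. 396.] [694. 267.]
0.028 0.065 -0.034 [280.  74.] [486. 122.]
0.028 -0.065 -0.034 [311. 423.] [760. 211.]
0.028 0.065 0.042 [76. 93.] [395. 232.]
0.028 -0.065 0.042 [105. 442.] [677. 329.]
0.028 0.0515 0 [192. 118.] [474. 179.]
0.028 -0.0515 0 [216. 395.] [694. 253.]
0.036 0.065 -0.034 [279.  71.] [485. 108.]
0.036 -0.065 -0.034 [310. 422.] [760. 197.]
0.036 0.065 0.042 [74. 90.] [394. 218.]
0.036 -0.065 0.042 [103. 441.] [677. 315.]
0.036 0.0515 0 [191. 116.] [473. 165.]
0.036 -0.0515 0 [214. 394.] [694. 239.]
```

View pics/z15.png

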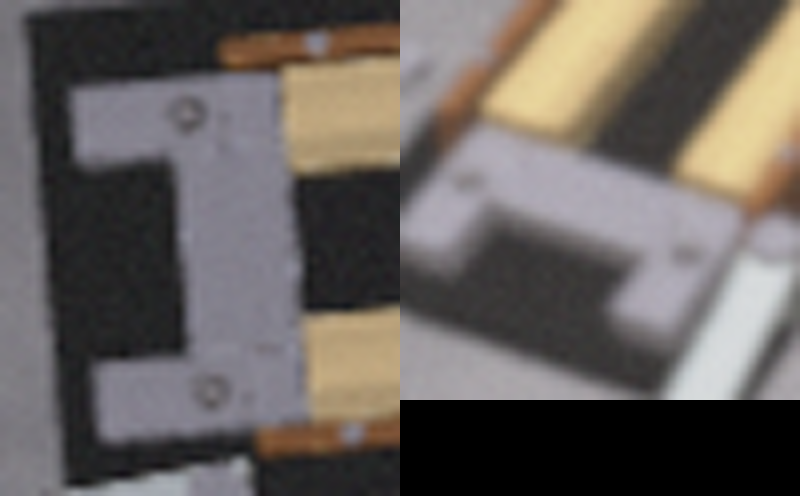

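```bash
python3 - <<'E'
from h import *
c=load('t15');s=load('s15')
a=cv2.resize(c['pixels'][225:265,185:265,::-1],(800,400),interpolation=cv2.INTER_CUBIC)
cv2.imwrite('pics/k.png',a)
for t in (1.5,1.55,1.6,1.65,1.7):
    p=(*jw(-.09+.155*np.cos(t),.155*np.sin(t)),.088);print(t,np.round(p,4),((proj(c,p)-[185,225]+.5)*10).round(),proj(s,p).round(1))
E
```

```text
1.5 [0.4422 0.2751 0.088 ] [148. 180.] [260.5 262.9]
1.55 [0.4344 0.2745 0.088 ] [149. 208.] [262.9 263.8]
1.6 [0.4267 0.2736 0.088 ] [151. 235.] [265.3 264.7]
1.65 [0.4191 0.2723 0.088 ] [154. 262.] [267.7 265.4]
1.7 [0.4115 0.2707 0.088 ] [159. 289.] [270.3 266.1]
```

View pics/k.png

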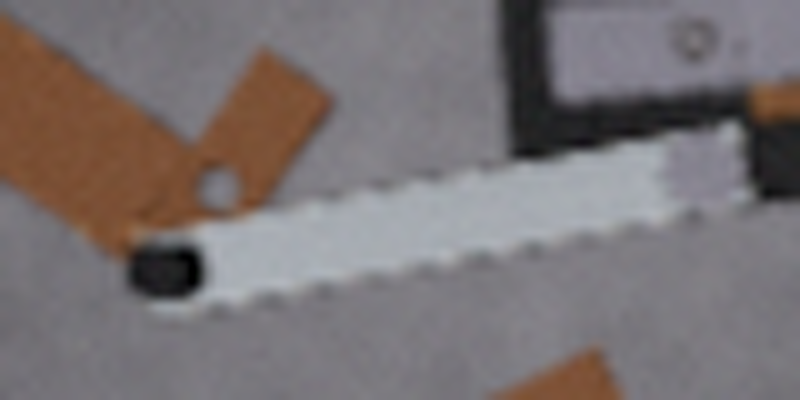

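```bash
python3 - <<'E'
from h import *
c=load('t15')
k=ray(c,185+15.8-.5,225+27-.5,.088);print(k,wj(k))
off((*k[:2],.15),(*k[:2],.075),yaw=JY+np.pi/2)
E
```

```text
[0.41695584 0.27125518 0.088     ] [-0.10451129  0.15368057]
[ 33.08 -10.78  -3.02]
[ 33.13 -10.82   4.48]
yaw deg -0.2
```

Request:
arm_command --series '[{"offset":[3,-0.8,-1.5],"yaw":-0.2,"gripper":0.6},{"offset":[6.5,-2,-3],"yaw":-0.2,"gripper":0.6},{"offset":[10.3,-3.3,-3],"yaw":-0.2,"gripper":0.6},{"offset":[14,-4.5,-3],"yaw":-0.2,"gripper":0.6},{"offset":[18,-5.8,-3],"yaw":-0.2,"gripper":0.6}]'

```text
clock: 13.53
position: [0.4815, 0.1283, 0.1506]
orientation: [3.137, 0.005, 1.683]
ft_force: [0.3, -0.1, 0.3]
opening: 0.596
```

Request:
arm_command --series '[{"offset":[3.8,-1.3,0],"yaw":0,"gripper":0.6},{"offset":[7.6,-2.5,0],"yaw":0,"gripper":0.6},{"offset":[11,-3.7,0],"yaw":0,"gripper":0.6},{"offset":[14,-4.7,0],"yaw":0,"gripper":0.6},{"offset":[14,-4.7,0],"yaw":0,"gripper":0.6}]'

```text
clock: 13.95
position: [0.4154, 0.2664, 0.1486]
orientation: [3.14, 0.004, 1.688]
ft_force: [0.2, 0.4, -0.1]
opening: 0.596
```

```bash
python3 - <<'E'
from h import *
c=cap('side','s16');cv2.imwrite('pics/s16c.png',cv2.resize(c['pixels'][170:290,200:340,::-1],(700,600),interpolation=cv2.INTER_CUBIC))
st();off((.417,.2713,.15),(.417,.2713,.075),yaw=JY+np.pi/2)
E
```

```text
t 14.0 pos [0.4167 0.2646 0.1487] jig [-0.1056  0.1471] ori [3.1388 0.0052 1.688 ] F [-0.1 -1.5  1. ] op 0.59
[ 0.66  0.11 -0.14]
[0.7  0.09 7.36]
yaw deg 0.2
```

View pics/s16c.png

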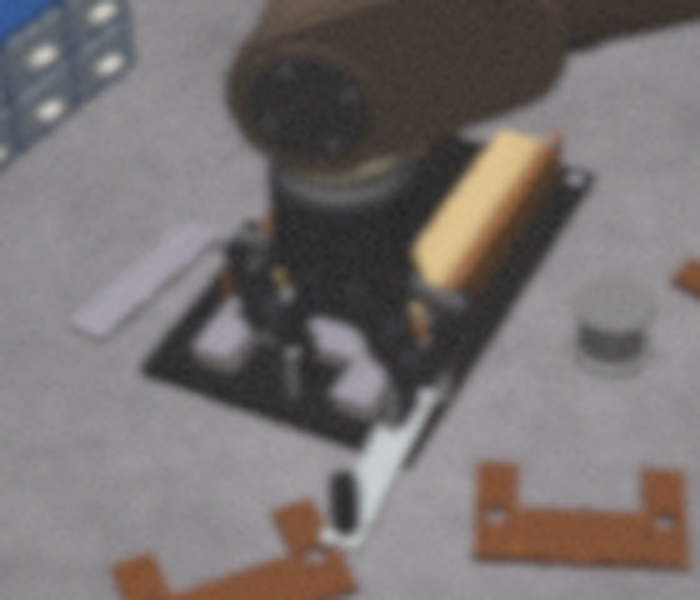

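Request:
arm_command --series '[{"offset":[0.6,0.1,2],"yaw":0,"gripper":0.6},{"offset":[0.7,0.1,4],"yaw":0,"gripper":0.6},{"offset":[0.7,0.1,6],"yaw":0,"gripper":0.6},{"offset":[0.7,0.1,7.2],"yaw":0,"gripper":0.6},{"offset":[0.7,0.1,7.2],"yaw":0,"gripper":0.6}]'

```text
clock: 14.42
position: [0.4146, 0.2697, 0.073]
orientation: [-3.137, 0.007, 1.687]
ft_force: [-0.9, 0.1, -0.2]
opening: 0.604
```

```bash
python3 - <<'E'
from h import *
st()
c=cap('side','s17');cv2.imwrite('pics/s17c.png',cv2.resize(c['pixels'][170:290,200:340,::-1],(700,600),interpolation=cv2.INTER_CUBIC))
st();off((.417,.2713,.075),yaw=JY+np.pi/2)
E
```

```text
t 14.42 pos [0.4146 0.2697 0.073 ] jig [-0.107   0.1524] ori [-3.137   0.0072  1.6871] F [-0.9  0.1 -0.2] op 0.6
t 14.47 pos [0.4158 0.2702 0.0747] jig [-0.1058  0.1528] ori [-3.1398  0.0064  1.6871] F [-0.2  0.2 -0.4] op 0.6
[ 0.09  0.14 -0.03]
yaw deg 0.2
```

View pics/s17c.png

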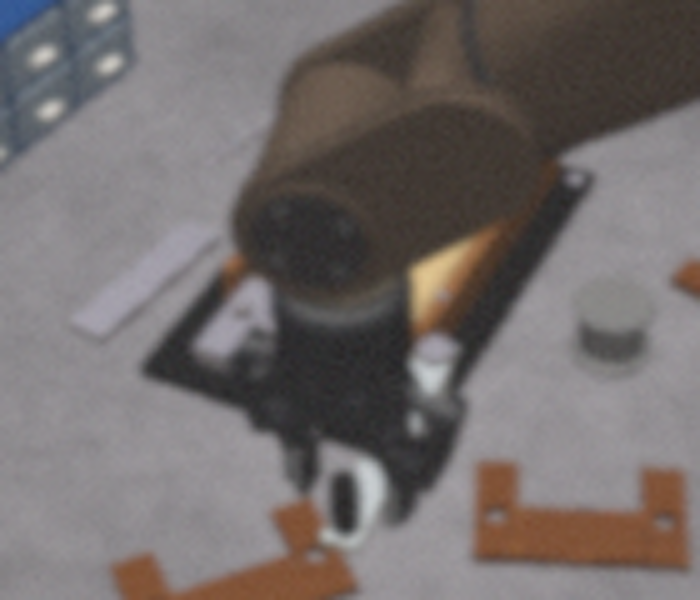

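Request:
arm_command --series '[{"offset":[0.1,0.1,0],"yaw":0,"gripper":0.1},{"offset":[0.1,0.1,0],"yaw":0,"gripper":0.1},{"offset":[0.1,0.1,0],"yaw":0,"gripper":0.1},{"offset":[0.1,0.1,0],"yaw":0,"gripper":0.1},{"offset":[0.1,0.1,0],"yaw":0,"gripper":0.1}]' --force 20

```text
clock: 14.88
position: [0.4175, 0.2715, 0.0758]
orientation: [3.141, 0.006, 1.687]
ft_force: [0.9, -0.9, 2.6]
opening: 0.199
```

```bash
cat > arc.py <<'E'
from h import *
import sys
s=manip.sense();st();p=wj(s['position'])-np.array([-.09,0]);th=np.arctan2(p[1],p[0]);r=np.hypot(*p);print('th',th,'r',r)
for d in map(float,sys.argv[1:]):
    t=th-np.radians(d); off((*jw(-.09+.155*np.cos(t),.155*np.sin(t)),.0745));
E
python3 arc.py 5 10 15 20 25 30
```

```text
t 14.88 pos [0.4175 0.2715 0.0758] jig [-0.1039  0.1538] ori [3.1411 0.0062 1.6871] F [ 0.9 -0.9  2.6] op 0.2
th 1.6609456199804067 r 0.15445344900525163
[0.11 1.35 0.13]
[0.06 2.7  0.13]
[-0.12  4.04  0.13]
[-0.41  5.36  0.13]
[-0.82  6.65  0.14]
[-1.34  7.9   0.14]
```

Request:
arm_command --series '[{"offset":[0.1,1.35,0],"yaw":5,"gripper":0.1},{"offset":[0.05,2.7,0],"yaw":10,"gripper":0.1},{"offset":[-0.1,4.05,0],"yaw":15,"gripper":0.1},{"offset":[-0.4,5.35,0],"yaw":20,"gripper":0.1},{"offset":[-0.8,6.65,0],"yaw":25,"gripper":0.1}]'

```text
clock: 15.3
position: [0.4846, 0.2711, 0.0758]
orientation: [3.14, 0.006, 1.247]
ft_force: [-1.8, -1.1, 0.8]
opening: 0.197
```

```bash
python3 arc.py 5 10 15 20 25 
```

```text
t 15.3 pos [0.4846 0.2711 0.0758] jig [-0.0374  0.1459] ori [3.1396 0.0064 1.2469] F [-1.8 -1.1  0.8] op 0.2
th 1.2245085059237002 r 0.15507420159574478
[0.06 1.35 0.13]
[0.   2.7  0.14]
[-0.17  4.04  0.14]
[-0.46  5.36  0.15]
[-0.86  6.66  0.15]
```

Request:
arm_command --series '[{"offset":[0.05,1.35,0],"yaw":5,"gripper":0.1},{"offset":[0,2.7,0],"yaw":10,"gripper":0.1},{"offset":[-0.15,4.05,0],"yaw":15,"gripper":0.1},{"offset":[-0.45,5.35,0],"yaw":20,"gripper":0.1},{"offset":[-0.85,6.65,0],"yaw":25,"gripper":0.1}]'

```text
clock: 15.72
position: [0.5452, 0.2421, 0.0759]
orientation: [3.138, 0.005, 0.806]
ft_force: [-0.4, 0.5, -0.3]
opening: 0.199
```

```bash
python3 arc.py 5 10 15 20 25 
```

```text
t 15.72 pos [0.5452 0.2421 0.0759] jig [0.0196 0.1102] ori [3.1382 0.0045 0.8063] F [-0.4  0.5 -0.3] op 0.2
th 0.7884351068219626 r 0.15542508743928482
[0.03 1.35 0.14]
[-0.02  2.71  0.15]
[-0.18  4.05  0.15]
[-0.47  5.37  0.16]
[-0.86  6.66  0.16]
```

Request:
arm_command --series '[{"offset":[0.05,1.35,0],"yaw":5,"gripper":0.1},{"offset":[0,2.7,0],"yaw":10,"gripper":0.1},{"offset":[-0.15,4.05,0],"yaw":15,"gripper":0.1},{"offset":[-0.45,5.35,0],"yaw":20,"gripper":0.1},{"offset":[-0.85,6.65,0],"yaw":25,"gripper":0.1}]'

```text
clock: 16.13
position: [0.5877, 0.19, 0.0759]
orientation: [3.138, 0.002, 0.365]
ft_force: [0.6, 1.9, -2.7]
opening: 0.2
```

```bash
python3 arc.py 3 6 9 12 15  
```

```text
t 16.13 pos [0.5877 0.19   0.0759] jig [0.0559 0.0537] ori [3.1376e+00 1.7000e-03 3.6540e-01] F [ 0.6  1.9 -2.7] op 0.2
th 0.35236071660857815 r 0.15546231495957993
[0.01 0.81 0.14]
[0.03 1.62 0.15]
[0.01 2.44 0.15]
[-0.06  3.24  0.15]
[-0.17  4.05  0.16]
```

Request:
arm_command --series '[{"offset":[0,0.8,0],"yaw":3,"gripper":0.1},{"offset":[0,1.6,0],"yaw":6,"gripper":0.1},{"offset":[0,2.45,0],"yaw":9,"gripper":0.1},{"offset":[-0.05,3.25,0],"yaw":12,"gripper":0.1},{"offset":[-0.15,4.05,0],"yaw":15,"gripper":0.1}]'

```text
clock: 16.55
position: [0.601, 0.1516, 0.0759]
orientation: [3.138, 0.0, 0.101]
ft_force: [0.4, 0.0, -1.3]
opening: 0.199
```

```bash
python3 arc.py 1 2 3 4 5 6  
```

```text
t 16.55 pos [0.601  0.1516 0.0759] jig [0.0648 0.014 ] ori [3.1381e+00 1.0000e-04 1.0080e-01] F [ 0.4  0.  -1.3] op 0.2
th 0.09016531383686141 r 0.1554131264521794
[-0.02  0.27  0.14]
[0.01 0.54 0.14]
[0.02 0.81 0.14]
[0.03 1.08 0.14]
[0.04 1.35 0.14]
[0.04 1.62 0.15]
```

Request:
arm_command --series '[{"offset":[0,0.3,0],"yaw":1,"gripper":0.1},{"offset":[0,0.6,0],"yaw":2,"gripper":0.1},{"offset":[0,0.9,0],"yaw":3,"gripper":0.1},{"offset":[0,1.15,0],"yaw":4,"gripper":0.1},{"offset":[0,1.3,0],"yaw":5,"gripper":0.1}]'

```text
clock: 16.97
position: [0.603, 0.1388, 0.076]
orientation: [3.139, -0.002, 0.012]
ft_force: [5.7, 5.6, -4.7]
opening: 0.197
```

Request:
arm_command --series '[{"offset":[0,0.05,0],"yaw":0,"gripper":0.1},{"offset":[0,0.1,0],"yaw":0,"gripper":0.1},{"offset":[0,0.15,0],"yaw":0,"gripper":0.1},{"offset":[0,0.2,0],"yaw":0,"gripper":0.1},{"offset":[0,0.25,0],"yaw":0,"gripper":0.1}]'

```text
clock: 17.38
position: [0.6029, 0.1388, 0.0759]
orientation: [-3.14, -0.003, 0.012]
ft_force: [5.0, 9.9, -3.3]
opening: 0.198
```

```bash
python3 arc.py 1  
```

```text
t 17.38 pos [0.6029 0.1388 0.0759] jig [0.0653 0.001 ] ori [-3.14   -0.0033  0.0117] F [ 5.   9.9 -3.3] op 0.2
th 0.006315846024296941 r 0.15526911207100802
[-0.    0.27  0.14]
```

Request:
arm_command --series '[{"offset":[0,0.2,0],"yaw":0,"gripper":0.1},{"offset":[0,0.1,0],"yaw":0,"gripper":0.5},{"offset":[0,0,0],"yaw":0,"gripper":0.6},{"offset":[0,0,0],"yaw":0,"gripper":0.6},{"offset":[0,0,0],"yaw":0,"gripper":0.6}]'

```text
clock: 17.8
position: [0.6027, 0.1385, 0.0761]
orientation: [-3.141, -0.003, 0.012]
ft_force: [-0.4, -1.0, 0.4]
opening: 0.598
```

Request:
arm_command --series '[{"offset":[0,0,-2],"yaw":0,"gripper":0.6},{"offset":[0,0,-5],"yaw":0,"gripper":0.6},{"offset":[0,0,-8],"yaw":0,"gripper":0.6},{"offset":[0,3.5,-10],"yaw":0,"gripper":0.6},{"offset":[0,7,-10],"yaw":0,"gripper":0.6}]'

```text
clock: 18.22
position: [0.6063, 0.0686, 0.1829]
orientation: [3.141, -0.013, 0.016]
ft_force: [1.7, -0.1, -0.0]
opening: 0.606
```

Request:
arm_command --series '[{"offset":[0,4,0],"yaw":0,"gripper":0.6},{"offset":[0,8,0],"yaw":0,"gripper":0.6},{"offset":[0,12,0],"yaw":0,"gripper":0.6},{"offset":[0,15,0],"yaw":0,"gripper":0.6},{"offset":[0,15,0],"yaw":0,"gripper":0.6}]'

```text
clock: 18.63
position: [0.6085, -0.0871, 0.1834]
orientation: [3.139, -0.013, 0.01]
ft_force: [-0.3, 0.3, 0.7]
opening: 0.604
```

```bash
python3 look.py 20; python3 - <<'E'
from h import *
c=load('t20');cv2.imwrite('pics/t20c.png',cv2.resize(c['pixels'][140:280,190:370,::-1],None,fx=4,fy=4,interpolation=cv2.INTER_CUBIC))
for x,y,z in((-.09,0,.048),(.065,0,.088),(.065,.012,.048),(-.05,.012,.048)):
  p=(*jw(x,y),z);print(((proj(c,p)-[205,165]+.5)*5).round(),((proj(load('s20'),p)-[225,180]+.5)*5+[400,0]).round())
E
```

```text
t 18.63 pos [ 0.6085 -0.0871  0.1834] jig [ 0.0452 -0.2241] ori [ 3.1387 -0.0135  0.0099] F [-0.3  0.3  0.7] op 0.6
t 18.73 pos [ 0.6083 -0.0828  0.183 ] jig [ 0.0455 -0.2197] ori [-3.1416 -0.0127  0.0127] F [ 0.3 -0.2  0.6] op 0.6
[253. 386.] [712. 303.]
[225. 113.] [498. 189.]
[210. 124.] [493. 245.]
[227. 319.] [648. 297.]
```

View pics/l20.png

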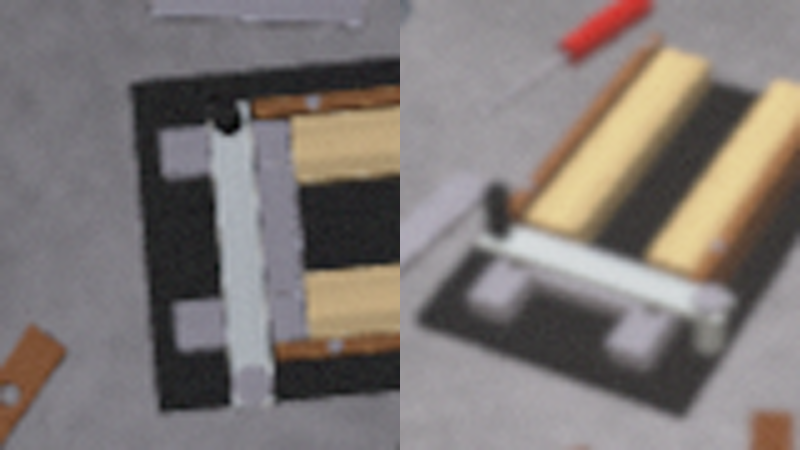

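View pics/t20c.png

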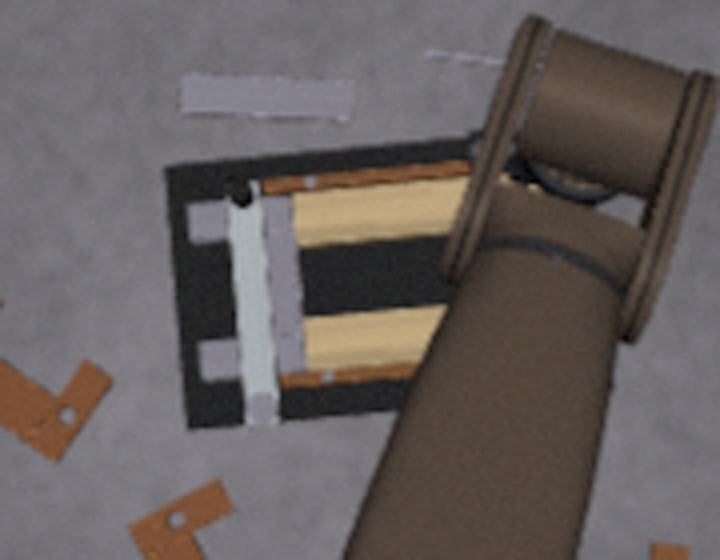

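```bash
python3 -c "
from h import *
print(manip.finish_job());st()"
```

```text
the job is handed in; nothing more can be done
None
the job is handed in; nothing more can be done
```

Both core plates are on the pins, one squarely on the other on the jig base, and the locking bar is closed against its stop. I handed the job in at about 18.7 s.

- **Bar opened first:** I swung it from about 1.0 to 1.66 rad before touching the plates, because at its starting angle it stood in their way.
- **Front plate:** it dropped cleanly, and its leg ends in the side view matched the height of a plate lying on the base.
- **Rear plate:** only its jig -x side dropped at first, leaving the +x side hung about 3 mm short of its pin. A short off-centre push freed it. The top and side views then showed both holes around their pins at stacked height, within about 2 mm. The side view alone read 1–2 mm high; I took that as camera bias, since the front plate had read high in the same way.
- **Bar closed:** I gripped the knob and swung it shut. Further pushing raised the force to about 10 N with no motion, at a measured angle of about 0.006 rad. After release the knob matched its closed position in the top view to within a couple of pixels.
- **Other things on the bench:** the items near the jig looked unmoved in the last pictures I viewed. I made no separate check on the rest of the bench. At hand-in the arm was well clear of everything.

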